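Assemble the seal pack of a pipe plug

ROBOT

A 6-joint arm with a two-finger parallel gripper is mounted at the origin on the work surface. World frame = base frame: x ahead of the robot, y to its left, z up, the work surface at z = 0. Lengths are in m, angles in degrees, forces in N, time in s.
With the tool pointing down it reaches from about 0.35 to 0.875 m from the base axis. Payload 4.2 kg.
Tool frame: the origin (TCP) lies midway between the tips of the shut fingers; the grasp point (between the pads) lies 19 mm behind it; y points along the fingers, z is the direction in which the jaws open and shut, and the axes are right-handed (so a half turn about y gives the same grasp; the last joint's range is limited). The gripper opens to 87 mm and grips with 3 to 60 N. Pads are 19 mm wide; open, the fingers measure 117 mm over their backs; the gripper's body (75 mm by 190 mm) begins 51 mm behind the grasp point.
Start: joints at [89.129, 22.042, 0.453, 0, -68.411, -14.817], TCP at [0.169, 0.602, 0.223] pointing down, gripper open.
Joint ranges: [-179.83, 179.83], [-69.29, 118.12], [-61.27, 80.66], [-181.25, 117.63], [-171.15, -9.14], [-177.46, 177.46]. Speed limits (degrees/s): [159.86, 159.86, 180, 180, 180, 180].

INTERFACE

Orientations are given as [roll, pitch, yaw] about the fixed x, y, z axes, in that order (R = Rz(yaw) Ry(pitch) Rx(roll)).
In Python, from workcell import env gives the robot as it stands. The module is installed in compiled form; this text tells all that it offers. Calls block until the motion is done:
- env.goto(position, orientation): joint-space move of the TCP to a pose.
- env.move_straight(position, rotation=None, rate=0.15, force_limit=None): straight line of the TCP; rotation=None keeps the orientation; rate is the mean speed in m/s. With force_limit (N) it stops when the force on the tool has changed by that much, and returns True; else False.
- env.set_joints(angles): joint-space move.
- env.gripper_to(opening, grasp_force=None): opening from 0.0 (shut) to 1.0 (fully open); grasp_force is the grip in N (None keeps the last); returns when the fingers have stopped.
- env.dwell(seconds).
- env.inverse_kinematics(position, orientation): joint angles nearest the present ones, or None.
- env.read_state(): the state.
- env.grab_frame(name): name is "scene" or "top" or "wrist"; returns a dict with "image" (400x640x3 uint8, blue, green, red), "fx", "fy", "cx", "cy" (pixels), "D" ([k1, k2, p1, p2, k3] as OpenCV has them; the pictures are not rectified), "position" and "orientation" of the camera in the world. Camera axes: x right, y up, looking along -z (the intrinsics and any distortion apply to the point x, -y, -z); pixel columns grow to the right and rows downward; lengths in m; the calibration is good to about 2 mm. A picture is of the moment at which its call begins. There is no depth.
A pose or a line that the arm cannot do raises env.Unreachable and nothing moves.
- env.close_job(): hands the job in, once; it reports no verdict.
Trained networks look in a picture, given as the dict that the camera call returned (one of the last four; its "shot" number tells which), for a name from the list of things; names that differ only in an ending like _2 or _b are one class to them, and where a whole thing is asked for, a point or a joint stands for the part that bears it (a point fixed in the world has none). Each returns a list of dicts, best first, with "score" (0 to 1); they miss things now and then, are a little off and sometimes report something else, mostly with a low value. They report only what shows in the picture. A call takes as long as a camera call. They do not tell look-alikes from the thing itself.
- env.search_frame(picture, thing): "xyz" ([x, y, z] in m, in world coordinates, good to about 4 mm: the middle of the surface that is visible of it).
- env.trace(picture, thing): "mask" (400x640 bool, what is visible of it).
The state is a dict: "clock": time; "joint_positions": joint angles; "qvel": joint speeds; "joint_torque": joint torques, N m; "position": TCP position; "tool_rot": TCP orientation; "force": force on the tool from outside, world axes, zero at the start; "wrist_torque": the same for the moment, N m; "opening": opening from 0.0 (shut) to 1.0 (fully open).
Only numpy, scipy, OpenCV 4.12 (cv2) and the standard library are available. Lean on these libraries where they do the work, as an engineer would, in place of code of your own. Each camera call takes 0.05 s, during which the arm holds its last target.

TASK

Assemble the pipe plug's seal pack: put the red dust cap from the shaft into the blue tray, press the spray can's yellow cap fully down and let it spring back, then fit every orange seal plate over the shaft and its pin, flat and fully home. When all plates are on, spray again in the same way, and last fit the black cover over shaft and pin, flat on top of the plates. Leave the jar, the screwdriver and the tape where they are.

Things in the scene. Friction and masses are not known exactly. Their poses are not given: they have to be found in the camera images.
- plate1: loose orange seal plate, 90 g, 90 x 56 x 12 mm, lying flat; origin at the centre of its underside, x along the 90 mm length, z up. Through holes: 19 mm at the origin (for the shaft), 11 mm at x = +26 mm (for the pin); a white line across the top at x = +40 mm marks the pin-hole end. Grip it across its 56 mm width. Two or three of plate1 to plate3 are there, all alike.
- plate1_mid (a point): centre of plate1's shaft hole at half thickness (6 mm above its origin)
- plate1_pinhole (a point): centre of plate1's pin hole at half thickness
- plate2: loose orange seal plate, 90 g, 90 x 56 x 12 mm, lying flat; origin at the centre of its underside, x along the 90 mm length, z up. Through holes: 19 mm at the origin (for the shaft), 11 mm at x = +26 mm (for the pin); a white line across the top at x = +40 mm marks the pin-hole end. Grip it across its 56 mm width. Two or three of plate1 to plate3 are there, all alike.
- plate2_mid (a point): centre of plate2's shaft hole at half thickness (6 mm above its origin)
- plate2_pinhole (a point): centre of plate2's pin hole at half thickness
- plate3: loose orange seal plate, 90 g, 90 x 56 x 12 mm, lying flat; origin at the centre of its underside, x along the 90 mm length, z up. Through holes: 19 mm at the origin (for the shaft), 11 mm at x = +26 mm (for the pin); a white line across the top at x = +40 mm marks the pin-hole end. Grip it across its 56 mm width. Two or three of plate1 to plate3 are there, all alike.
- plate3_mid (a point): centre of plate3's shaft hole at half thickness (6 mm above its origin)
- plate3_pinhole (a point): centre of plate3's pin hole at half thickness
- cover: loose black cover plate, about 130 g, 90 x 56 x 14 mm, lying flat; origin at the centre of its underside, x along the 90 mm length, z up. Through holes: 19 mm at the origin (for the shaft), 11 mm at x = +26 mm (for the pin); a white line across the top at x = +40 mm marks the pin-hole end. Two flat steel bolt heads at the other end. Grip it like the seal plates.
- cover_mid (a point): centre of the cover's shaft hole at half thickness (7 mm above its origin)
- cover_pinhole (a point): centre of the cover's pin hole at half thickness
- stand: the pipe plug's end in its bench stand, fixed: aluminium base 130 x 110 x 12 mm with a grey block 74 mm long (x), 46 mm wide (y); the block's flat top, the seat, is 50 mm above the bench and carries shaft and pin. Origin under the centre, on the shaft's axis; z up. A fitted plate's x axis lies along the stand's x; fingers can reach 35 mm below the seat beside the narrow block.
- seat (a point): foot of the steel shaft (16 mm diameter, 54 mm tall, tapered tip), on its axis, at seat height, 50 mm above the stand's origin
- pin_foot (a point): foot of the brass anti-rotation pin (8 mm diameter, 48 mm tall), on its axis, at seat height; at x = +26 mm of the stand
- dust_cap: loose red dust cap, 40 g, standing over the shaft at first: a tube 26 mm outside, 19 mm inside, 56 mm long, open below, with a solid square head 34 x 34 x 16 mm on top (72 mm tall in all). Origin at the centre of the open end, z towards the head, x and y square to the head's sides. Lift it 56 mm to clear the shaft.
- dust_cap_mid (a point): point on the dust cap's axis 45 mm from its open end
- tray: blue open tray, fixed, 150 x 150 mm outside, 35 mm high, walls and floor 4 mm; origin at the centre of its underside
- nozzle (a joint): the yellow sprung cap (28 mm diameter, 18 mm high) on top of a white and green spray can that is clamped upright to the bench (52 mm diameter, base 80 x 80 mm, 150 mm high in all); 0 m up, 0.007 m fully down; starts to move at about 3 N, fully down at about 8 N, springs back by itself
- nozzle_top (a point): centre of the top face of the spray can's sprung cap (moves with it; 150 mm above the bench when up)
- jar: bystander: yellow jar with a red lid, 68 mm diameter, 85 mm high; origin under its centre
- driver: bystander: screwdriver with a red handle, 140 mm long, lying on the bench; origin under its middle
- tape: bystander: grey roll of tape, 90 mm diameter, 25 mm high; origin under its centre
There are look-alikes about, which are no part of the job. Leave any purple or turquoise look-alike of the plate2 alone.

How it is judged:
By the outcome, as a careful person would: the job done as asked, in the order asked, and still so for the second after the job is handed in, with the robot touching nothing.
Of plate1, plate2, plate3 only 2 to 3 are there at a start; the rules pass over those that are not, and their reading is None.
At some moment in a run one of plate1, plate2, plate3, cover may be knocked a few centimetres aside while the robot is not near it.
Once in a run the grip may slacken for a moment while it holds something.
It also fails if it takes over 208 s, if anything falls off the work surface, if the arm or the gripper's body presses on something with over 40 N, if the wrist force passes 120 N, or if a joint passes its speed limit or range.

## Working session

There is one attempt and no reset: what is moved stays moved. The work goes in short steps, each a Python script; the robot and the scene stay as the last script left them, time stands still between calls to the robot, and variables do not carry over. Pictures are saved under pics/ and viewed, and the job is handed in when it is done.

```bash
ls; mkdir -p pics; python3 - <<'E'
from workcell import env
import cv2
s=env.read_state();print(s)
for n in("scene","top","wrist"):
    p=env.grab_frame(n);cv2.imwrite(f"pics/a_{n}.png",p["image"]);print(n,{k:v for k,v in p.items() if k!="image"})
E
```

```text
pics
{'clock': 0.0, 'joint_positions': array([ 8.91283558e+01,  2.20916416e+01,  3.80149891e-01, -2.79443839e-02,
       -6.84119956e+01, -1.48181016e+01]), 'qvel': array([ 0.00958516,  0.07610242, -0.0122763 , -0.05940577,  0.01366122,
       -0.03703815]), 'joint_torque': array([-1.61488974e-04, -3.90666139e+01,  1.87409198e+01,  4.21990380e+00,
        1.10025925e-02, -1.90659007e-04]), 'position': array([0.16882538, 0.60114155, 0.22145557]), 'tool_rot': array([-8.98739776e+01,  6.48404439e-03,  1.64299952e+02]), 'force': array([-0.59665024,  0.17082064,  0.05975991]), 'wrist_torque': array([ 0.00827747, -0.01080159,  0.00386227]), 'opening': 0.9972681904759084}
scene {'fx': 498.23476776020766, 'fy': 498.23476776020766, 'cx': 325.4327448629589, 'cy': 199.3265513668072, 'D': array([0.04541231, 0.        , 0.        , 0.        , 0.        ]), 'position': array([ 1.23121676, -0.77314091,  0.99791445]), 'orientation': array([49.6123199 , -0.46230177, 44.75129748]), 'shot': 1}
top {'fx': 433.7402168190905, 'fy': 433.7402168190905, 'cx': 320.80179234000343, 'cy': 198.19136751057226, 'D': array([0.01063464, 0.        , 0.        , 0.        , 0.        ]), 'position': array([ 0.30792964, -0.00755834,  1.21268024]), 'orientation': array([ 11.98643472,   0.16417091, -92.29953368]), 'shot': 2}
wrist {'fx': 347.6663471819596, 'fy': 347.6663471819596, 'cx': 315.18446353119265, 'cy': 196.60355000327291, 'D': array([-0.01009327,  0.        ,  0.        ,  0.        ,  0.        ]), 'position': array([0.24483119, 0.57946572, 0.38509978]), 'orientation': array([ -16.88158005,   -0.15897627, -105.69949706]), 'shot': 3}
```

View pics/a_top.png

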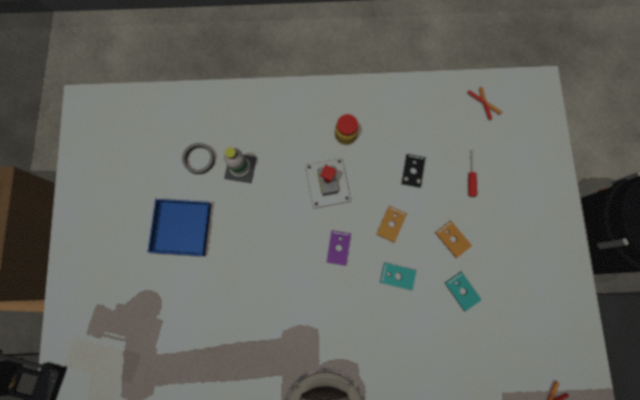

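View pics/a_scene.png

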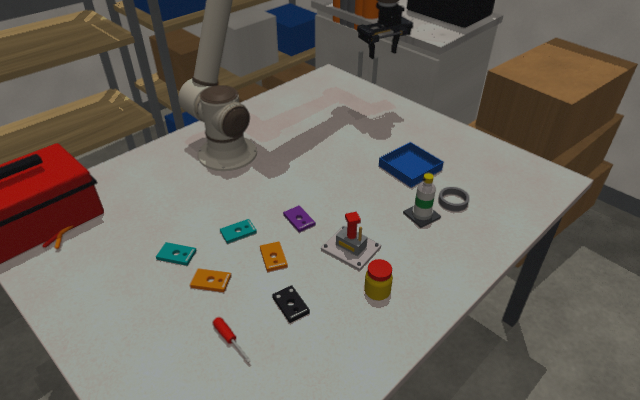

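View pics/a_wrist.png

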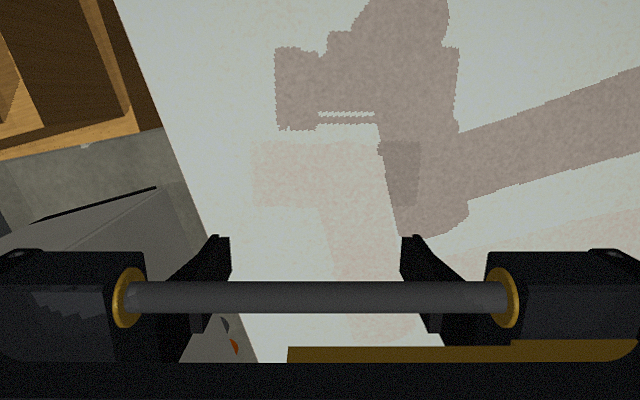

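```bash
cat > h.py <<'E'
from workcell import env
import cv2, numpy as np
from scipy.spatial.transform import Rotation as Ro
def KD(p): return np.array([[p["fx"],0,p["cx"]],[0,p["fy"],p["cy"]],[0,0,1]]),np.array(p["D"])
def plane(p,uv,z):
    K,D=KD(p); uv=np.asarray(uv,float).reshape(-1,1,2)
    n=cv2.undistortPoints(uv,K,D).reshape(-1,2)
    R=Ro.from_euler("xyz",p["orientation"],degrees=True).as_matrix()
    d=np.c_[n[:,0],-n[:,1],-np.ones(len(n))]@R.T
    c=np.array(p["position"]); t=(z-c[2])/d[:,2]
    return c+t[:,None]*d
def proj(p,X):
    K,D=KD(p); R=Ro.from_euler("xyz",p["orientation"],degrees=True).as_matrix()
    Y=(np.atleast_2d(X)-p["position"])@R; Y=Y*[1,-1,-1]
    return cv2.projectPoints(Y.reshape(-1,1,3),np.zeros(3),np.zeros(3),K,D)[0].reshape(-1,2)
def shot(cam,name=None):
    p=env.grab_frame(cam)
    if name: cv2.imwrite(f"pics/{name}.png",p["image"])
    return p
def hsvmask(p,lo,hi):
    h=cv2.cvtColor(p["image"],cv2.COLOR_BGR2HSV); return cv2.inRange(h,np.array(lo),np.array(hi))
def tool(yaw): return [-90,0,yaw]   # pointing down, tool x along yaw
E
python3 - <<'E'
from h import *
p=shot("top")
for n in["plate1","cover","stand","dust_cap","tray","nozzle","jar","driver","tape"]:
    for r in env.search_frame(p,n)[:5]: print(n,np.round(r["xyz"],3),round(r["score"],2))
for nm,lo,hi,z in[("orange",(8,150,90),(20,255,255),.012),("blue",(100,150,50),(130,255,255),.035),("red",(0,150,90),(5,255,255),.122)]:
    m=hsvmask(p,lo,hi); cs,_=cv2.findContours(m,cv2.RETR_EXTERNAL,cv2.CHAIN_APPROX_NONE)
    for c in cs:
        if cv2.contourArea(c)<40: continue
        r=cv2.minAreaRect(np.float32(plane(p,c.reshape(-1,2),z)[:,:2])); print(nm,r,cv2.boundingRect(c))
E
```

```text
plate1 [ 0.295 -0.385  0.006] 0.94
plate1 [ 0.339 -0.216  0.013] 0.93
plate1 [ 0.432 -0.374  0.009] 0.77
plate1 [ 0.419 -0.053  0.01 ] 0.65
cover [ 0.632 -0.279  0.014] 0.76
stand [ 0.594 -0.031  0.01 ] 0.77
stand [ 0.74  -0.09   0.086] 0.33
dust_cap [ 0.605 -0.032  0.121] 0.48
dust_cap [ 0.74  -0.092  0.087] 0.38
tray [0.499 0.384 0.004] 0.97
tray [ 0.631 -0.281  0.012] 0.21
nozzle [ 0.478 -0.205  0.014] 0.61
nozzle [0.663 0.213 0.152] 0.52
jar [ 0.739 -0.092  0.086] 0.85
driver [ 0.589 -0.444  0.023] 0.87
tape [0.694 0.333 0.029] 0.6
orange ((0.03189251571893692, -0.5901484489440918), (0.009388141334056854, 0.044013138860464096), 64.87504577636719) (549, 383, 9, 17)
orange ((0.43031445145606995, -0.3773241639137268), (0.07690931111574173, 0.05071740597486496), 34.92502212524414) (438, 224, 32, 32)
orange ((0.4799688756465912, -0.20670612156391144), (0.04761698469519615, 0.07659032940864563), 62.88621520996094) (379, 209, 25, 32)
blue ((0.49366050958633423, 0.373939573764801), (0.14458677172660828, 0.14233280718326569), 83.76566314697266) (150, 201, 60, 54)
red ((0.5611175894737244, -0.4054332673549652), (0.015456142835319042, 0.05935250595211983), 83.66313171386719) (469, 173, 7, 23)
red ((0.606123149394989, -0.034769125282764435), (0.03049909695982933, 0.03139401599764824), 65.0752182006836) (321, 166, 14, 14)
red ((0.7386902570724487, -0.09290267527103424), (0.05067221447825432, 0.050878383219242096), 87.61663818359375) (338, 115, 20, 19)
red ((0.7819655537605286, -0.4564843475818634), (0.09034554660320282, 0.018192732706665993), 30.34707260131836) (469, 92, 22, 27)
```

```bash
cat >> h.py <<'E'
def view(xy,yaw,z=0.25,back=0.02):
    a=np.radians(yaw); q=np.array(xy)+back*np.array([np.cos(a),np.sin(a)])
    env.goto([q[0],q[1],z],tool(yaw))
E
python3 - <<'E'
from h import *
for y in range(-180,181,20):
    j=env.inverse_kinematics([.6,-.03,.3],tool(y)); print(y,None if j is None else np.round(j))
view((.604,-.033),0,.30)
p=shot("wrist","b1"); p2=shot("scene","b2"); p2=shot("top","b3");print(env.read_state()["clock"],p["position"])
E
```

```text
-180 [ 13.  17.   4.   0. -77.  77.]
-160 [ 13.  17.   4.   0. -77.  97.]
-140 [ 13.  17.   4.   0. -77. 117.]
-120 [ 13.  17.   4.   0. -77. 137.]
-100 [ 13.  17.   4.   0. -77. 157.]
-80 [ 13.  17.   4.   0. -77. 177.]
-60 [  13.   17.    4.    0.  -77. -163.]
-40 [  13.   17.    4.   -0.  -77. -143.]
-20 [  13.   17.    4.   -0.  -77. -123.]
0 [  13.   17.    4.   -0.  -77. -103.]
20 [ 13.  17.   4.  -0. -77. -83.]
40 [ 13.  17.   4.   0. -77. -63.]
60 [ 13.  17.   4.   0. -77. -43.]
80 [ 13.  17.   4.   0. -77. -23.]
100 [ 13.  17.   4.   0. -77.  -3.]
120 [ 13.  17.   4.   0. -77.  17.]
140 [ 13.  17.   4.   0. -77.  37.]
160 [ 13.  17.   4.   0. -77.  57.]
180 [ 13.  17.   4.   0. -77.  77.]
3.5667 [ 0.54322726 -0.03275943  0.46340435]
```

View pics/b1.png

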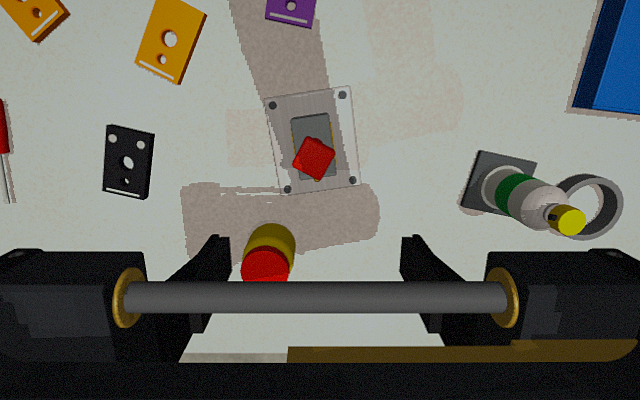

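View pics/b3.png

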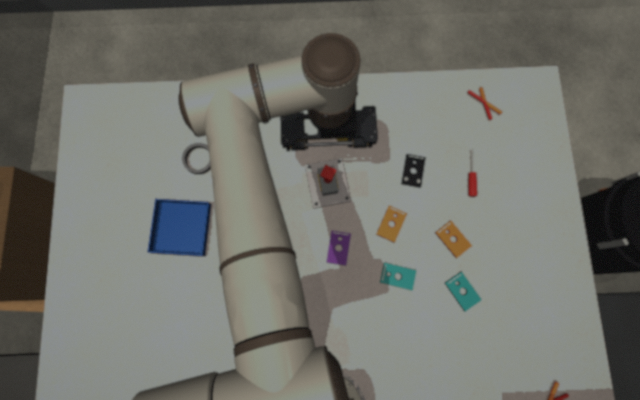

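```bash
python3 - <<'E'
from h import *
p=shot("wrist")
h=cv2.cvtColor(p["image"],cv2.COLOR_BGR2HSV)
print(h[150,315],h[175,322],h[158,322], h[20,165])
m=hsvmask(p,(0,150,150),(6,255,255)); m2=hsvmask(p,(174,150,150),(180,255,255)); m|=m2
m[:,:280]=0;m[:,350:]=0;m[200:]=0;m[:125]=0
cs,_=cv2.findContours(m,cv2.RETR_EXTERNAL,cv2.CHAIN_APPROX_NONE)
c=max(cs,key=cv2.contourArea)
r=cv2.minAreaRect(np.float32(plane(p,c.reshape(-1,2),.122)[:,:2])); print(r)
# base plate
g=cv2.cvtColor(p["image"],cv2.COLOR_BGR2GRAY)
cv2.imwrite("pics/b4.png",cv2.resize(p["image"][70:220,230:400],None,fx=4,fy=4,interpolation=cv2.INTER_CUBIC))
t=plane(p,[(318,140)],.01);print(t)
E
```

```text
[  2 242 141] [  0 255 122] [  1 253 139] [ 21 255 171]
((0.6124878525733948, -0.05118647962808609), (0.00798991322517395, 0.012144730426371098), 89.38432312011719)
[[ 0.6035059  -0.02946287  0.01      ]]
```

View pics/b4.png

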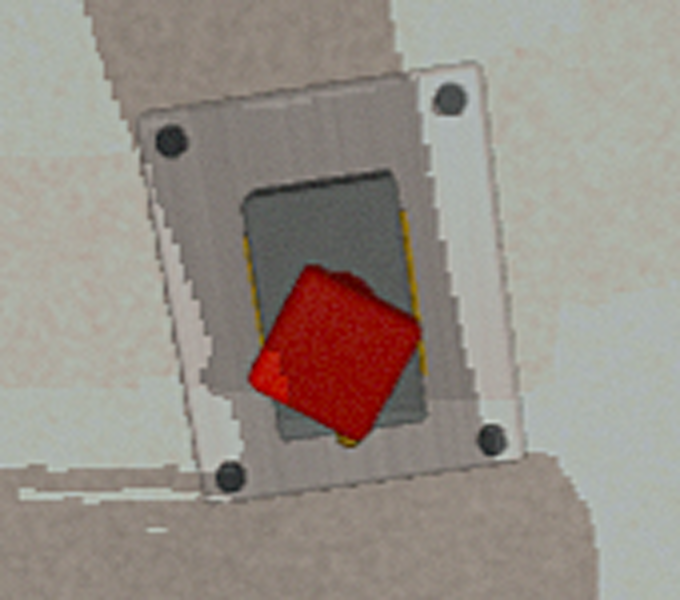

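```bash
python3 - <<'E'
from h import *
p=shot("wrist")
m=hsvmask(p,(0,150,105),(6,255,255))| hsvmask(p,(174,150,105),(180,255,255))
m[:,:280]=0;m[:,350:]=0;m[200:]=0;m[:125]=0
m=cv2.morphologyEx(m,cv2.MORPH_CLOSE,np.ones((3,3)));
cs,_=cv2.findContours(m,cv2.RETR_EXTERNAL,cv2.CHAIN_APPROX_NONE)
c=max(cs,key=cv2.contourArea)
r=cv2.minAreaRect(np.float32(plane(p,c.reshape(-1,2),.122)[:,:2])); print(r)
b=np.float32([(140,115),(480,62),(522,455),(205,500)])/4+[230,70]
q=plane(p,b,.012)[:,:2];print(q,q.mean(0)); d=(q[2]+q[3]-q[0]-q[1]);print(np.degrees(np.arctan2(d[1],d[0])))
d=(q[1]+q[2]-q[0]-q[3]);print(np.degrees(np.arctan2(d[1],d[0])))
b=np.float32([(245,200),(393,172),(426,415),(283,440)])/4+[230,70]
q=plane(p,b,.05)[:,:2];print(q,q.mean(0))
# tray, nozzle, jar
m=hsvmask(p,(22,150,100),(32,255,255));m[:,:530]=0;m[:190]=0
cs,_=cv2.findContours(m,cv2.RETR_EXTERNAL,cv2.CHAIN_APPROX_NONE);c=max(cs,key=cv2.contourArea)
print(cv2.boundingRect(c),plane(p,[np.mean(cv2.boxPoints(cv2.minAreaRect(c)),0)],.15))
E
```

```text
((0.6069702506065369, -0.035144027322530746), (0.03346997871994972, 0.03277623653411865), 62.85372543334961)
[[ 0.55185396 -0.09607318]
 [ 0.53595535  0.00983117]
 [ 0.66164946  0.02762587]
 [ 0.67750709 -0.07914292]] [ 0.60674147 -0.03443976]
7.865923720109215
98.49262705573426
[[ 0.57499624 -0.06111738]
 [ 0.5670082  -0.01808831]
 [ 0.63912538 -0.00720139]
 [ 0.64701114 -0.05084271]] [ 0.60703524 -0.03431245]
(558, 208, 29, 28) [[0.66369297 0.21539699 0.15      ]]
```

```bash
python3 - <<'E'
from h import *
x,y=.607,-.035
env.goto([x,y,.22],tool(62.85))
env.move_straight([x,y,.097],rate=.12)
env.gripper_to(0,25)
print(env.read_state()["opening"]*87,env.read_state()["force"])
env.move_straight([x,y,.27],rate=.12)
print(env.read_state()["opening"]*87,env.read_state()["force"],env.read_state()["clock"])
p=shot("scene","c1")
E
```

```text
34.00122202106817 [ 0.62528192  1.49502827 -0.32781526]
33.84584268905888 [0.26492656 0.46021288 0.20698796] 8.375
```

View pics/c1.png

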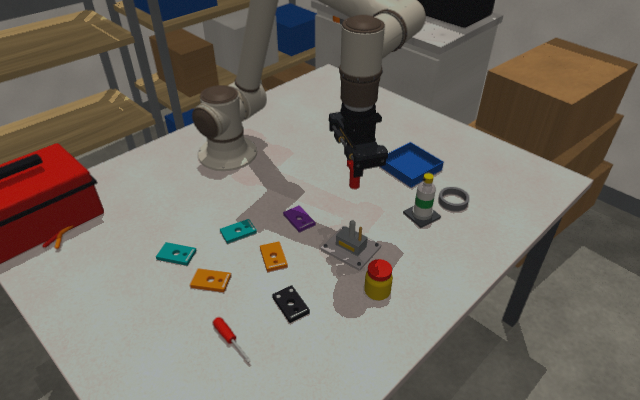

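```bash
python3 - <<'E'
from h import *
x,y=.495,.378
env.move_straight([x,y,.27],tool(84),rate=.25)
env.move_straight([x,y,.065],rate=.15)
print(env.read_state()["opening"]*87)
print(env.move_straight([x,y,.046],rate=.04,force_limit=4),env.read_state()["position"])
env.gripper_to(.55)
env.move_straight([x,y,.25],rate=.2)
print(env.read_state()["opening"]*87,env.read_state()["clock"])
p=shot("scene","c2");p=shot("wrist","c3")
E
```

```text
33.93662194257811
True [0.49575757 0.37831405 0.05057638]
47.74940113199997 13.95
```

View pics/c2.png

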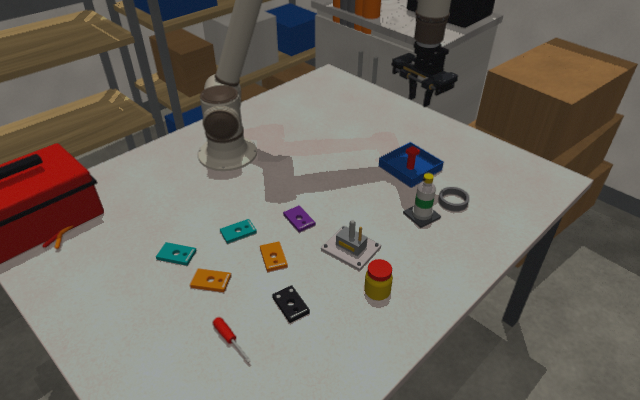

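View pics/c3.png

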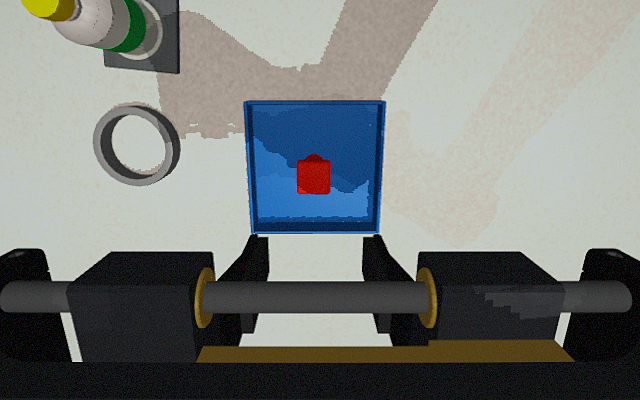

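```bash
cat >> h.py <<'E'
def spray():
    x,y=.6635,.2145
    env.gripper_to(0,20)
    env.goto([x,y,.20],tool(60))
    env.move_straight([x,y,.157],rate=.1)
    r=env.move_straight([x,y,.138],rate=.02,force_limit=14)
    s=env.read_state();print("press",r,s["position"],s["force"])
    env.dwell(.3); s=env.read_state();print(s["position"],s["force"])
    shot("scene","sp%d"%int(s["clock"]))
    env.move_straight([x,y,.20],rate=.1)
    print("clock",env.read_state()["clock"])
E
python3 - <<'E'
from h import *
spray()
p=shot("scene");cv2.imwrite("pics/d1.png",cv2.resize(p["image"][140:260,340:500],None,fx=4,fy=4))
E
ls pics
```

```text
press True [0.66376654 0.21453709 0.14431515] [-2.15857329 -0.01718407  8.21380024]
[0.66373425 0.21452171 0.14463124] [-2.43081598  0.0513392   6.23814846]
clock 18.4417
a_scene.png
a_top.png
a_wrist.png
b1.png
b2.png
b3.png
b4.png
c1.png
c2.png
c3.png
d1.png
sp17.png
```

View pics/d1.png

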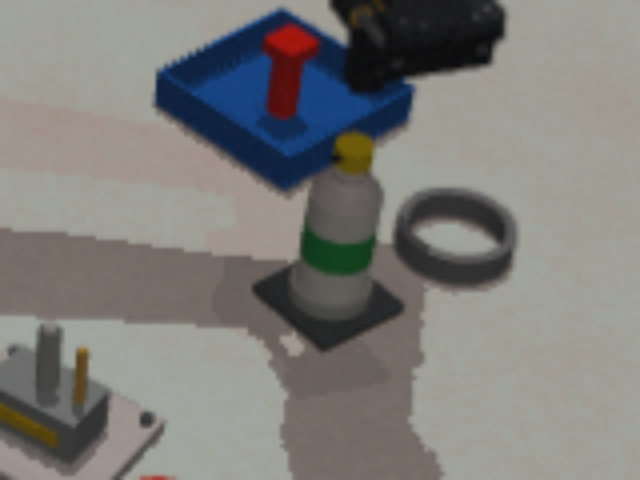

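```bash
cat >> h.py <<'E'
def spray(fl=24):
    x,y=.6635,.2145
    env.gripper_to(0,20)
    env.goto([x,y,.18],tool(60))
    env.move_straight([x,y,.157],rate=.1)
    r=env.move_straight([x,y,.136],rate=.02,force_limit=fl)
    s=env.read_state();print("press",r,s["position"],s["force"])
    for i in range(3):
        env.dwell(.2); s=env.read_state();print(s["position"],s["force"])
    env.move_straight([x,y,.18],rate=.1)
    print("clock",env.read_state()["clock"])
E
python3 - <<'E'
from h import *
spray()
E
```

```text
press True [0.6637171  0.21458601 0.14434174] [-2.14207334 -0.6153467   6.15591136]
[0.66372794 0.21457948 0.14455297] [-2.97100235  0.39361255  7.09707893]
[0.66371379 0.21458972 0.14454323] [-2.84208058 -0.16234789  6.01209078]
[0.66372463 0.21458467 0.14458109] [-2.14580662 -0.10570584  7.25368647]
clock 21.3583
```

```bash
python3 - <<'E'
from h import *
x,y=.6635,.2145
env.move_straight([x,y,.153],rate=.1)
for z in np.arange(.151,.1395,-.001):
    r=env.move_straight([x,y,z],rate=.02,force_limit=30)
    s=env.read_state();print(round(z,4),r,s["position"][2].round(5),s["force"].round(2))
    if s["force"][2]>14: break
shot("scene","e1")
env.move_straight([x,y,.2],rate=.1)
print(env.read_state()["clock"])
E
```

```text
0.151 False 0.15109 [-0.02 -0.07 -0.05]
0.15 False 0.15055 [0.16 0.26 1.52]
0.149 False 0.14961 [-0.79  0.06  3.97]
0.148 False 0.14841 [-0.58 -1.13  5.09]
0.147 False 0.14729 [0.26 0.32 3.62]
0.146 False 0.14644 [-0.5  -1.14  5.4 ]
0.145 False 0.14562 [-0.9  -0.09  7.31]
0.144 False 0.14481 [-1.23 -0.08  6.2 ]
0.143 False 0.14399 [-1.53  0.26  7.48]
0.142 False 0.14349 [-1.55  0.55  7.23]
0.141 False 0.14345 [-3.34 -0.94 10.37]
0.14 False 0.1434 [-4.43  0.02 14.78]
25.575
```

```bash
python3 - <<'E'
from h import *
env.gripper_to(1.0)
view((.607,-.0345),8.2,.25,.0)
p=shot("wrist","f1")
q=proj(p,[[.607,-.0345,.05],[.607,-.0345,.104]]);print(q)
u,v=q.mean(0).astype(int)
cv2.imwrite("pics/f2.png",cv2.resize(p["image"][v-60:v+60,u-70:u+70],None,fx=5,fy=5,interpolation=cv2.INTER_CUBIC));print(u-70,v-60)
E
```

```text
[[315.06147736 170.29714469]
 [315.0216131  183.05613393]]
245 116
```

View pics/f2.png

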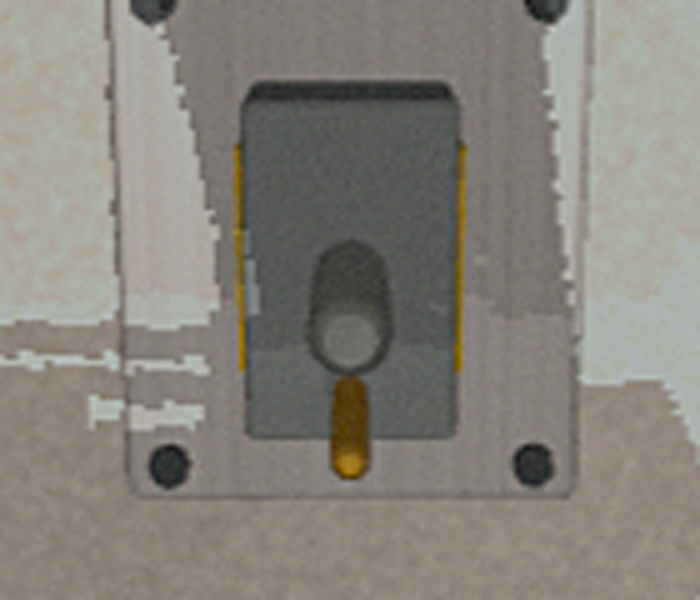

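View pics/f1.png

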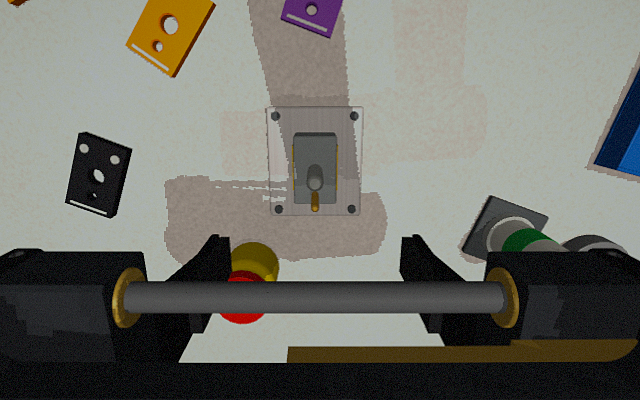

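```bash
cat >> h.py <<'E'
def platefind(p,near,mask,z=.012,tol=.06):
    """largest contour near xy -> centre, long-axis yaw (mod 180), size"""
    cs,_=cv2.findContours(mask,cv2.RETR_EXTERNAL,cv2.CHAIN_APPROX_NONE); best=None
    for c in cs:
        if cv2.contourArea(c)<300: continue
        q=plane(p,c.reshape(-1,2),z)[:,:2]; r=cv2.minAreaRect(np.float32(q))
        if np.linalg.norm(np.array(r[0])-near)<tol and (best is None or cv2.contourArea(c)>best[0]):
            b=cv2.boxPoints(r); e=b[1]-b[0]; f=b[2]-b[1]; L=e if np.linalg.norm(e)>np.linalg.norm(f) else f
            best=(cv2.contourArea(c),np.array(r[0]),np.degrees(np.arctan2(L[1],L[0])),sorted(r[1]),c)
    return best
E
python3 - <<'E'
from h import *
view((.479,-.207),-27,.22,0)
p=shot("wrist","g1")
h=cv2.cvtColor(p["image"],cv2.COLOR_BGR2HSV)
m=hsvmask(p,(8,150,120),(28,255,255))
b=platefind(p,(.479,-.207),m);print(b[1:4],proj(p,[.479,-.207,.012]))
u,v=proj(p,[.479,-.207,.012])[0].astype(int);print(u,v,env.read_state()["clock"])
im=p["image"].copy();cv2.drawContours(im,[b[4]],-1,(255,0,0),1)
cv2.imwrite("pics/g2.png",cv2.resize(im[v-60:v+70,u-70:u+70],None,fx=5,fy=5))
E
```

```text
(array([ 0.48184133, -0.20865244]), np.float32(-27.2199), [0.05566326528787613, 0.08955469727516174]) [[315.2508208  167.41028762]]
315 167 29.0833
```

View pics/g1.png

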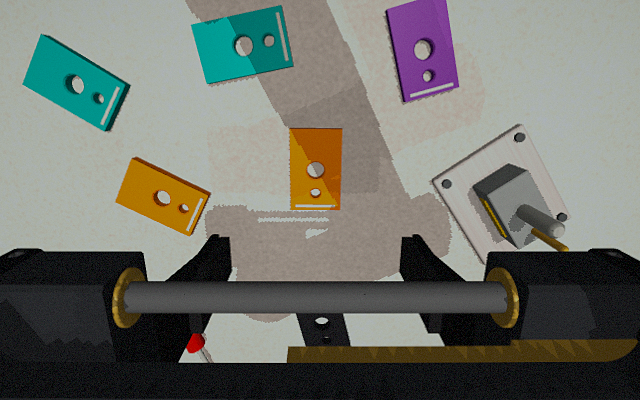

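View pics/g2.png

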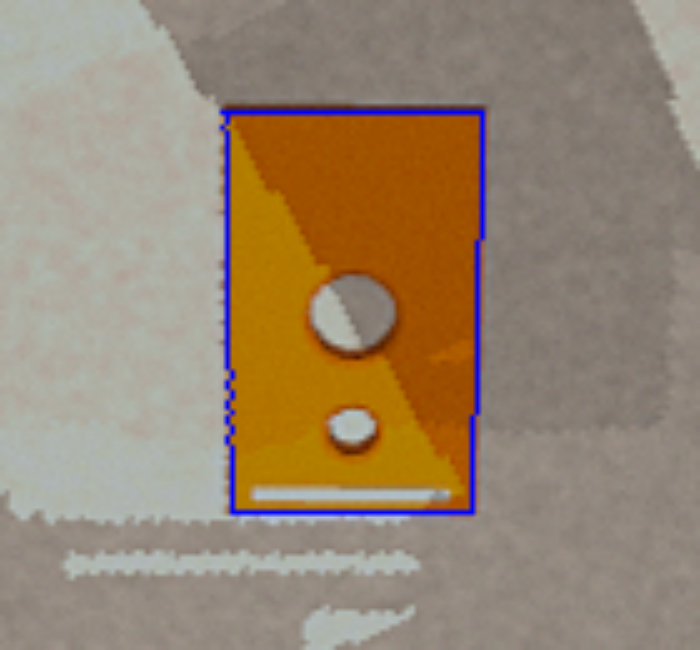

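```bash
cat >> h.py <<'E'
S=np.array([.607,-.0345]); SY=8.2
def st(tag=""):
    s=env.read_state(); print(tag,"t",round(s["clock"],1),"pos",s["position"].round(4),"F",s["force"].round(1),"M",s["wrist_torque"].round(2),"open",round(s["opening"]*87,1)); return s
def pick(xy,yaw,z=.002):
    env.gripper_to(.85)
    env.goto([xy[0],xy[1],.08],tool(yaw))
    env.move_straight([xy[0],xy[1],z],rate=.1,force_limit=8)
    st("down"); env.gripper_to(0,35); st("grip")
    env.move_straight([xy[0],xy[1],.16],rate=.12); st("lift")
E
python3 - <<'E'
from h import *
pick((.4818,-.2087),-27.2)
env.move_straight([S[0],S[1],.16],tool(SY),rate=.2); st("over")
p=shot("scene","h1");p=shot("wrist","h2")
cv2.imwrite("pics/h1c.png",cv2.resize(shot("scene")["image"][120:300,260:440],None,fx=3,fy=3))
E
```

```text
down t 31.2 pos [ 0.4825 -0.2088  0.0027] F [ 0.3 -0.3 -0.2] M [-0.01 -0.18  0.03] open 73.9
grip t 31.7 pos [ 0.4821 -0.2087  0.0024] F [-0.   1.5  3.6] M [ 0.28 -0.1  -0.02] open 55.5
lift t 33.2 pos [ 0.4813 -0.2086  0.1592] F [-0.4  0.2 -1.8] M [-0.03 -0.25 -0.02] open 55.6
over t 34.4 pos [ 0.6063 -0.0352  0.1599] F [ 0.2 -0.9 -1.4] M [ 0.03 -0.15  0.02] open 55.4
```

View pics/h1c.png

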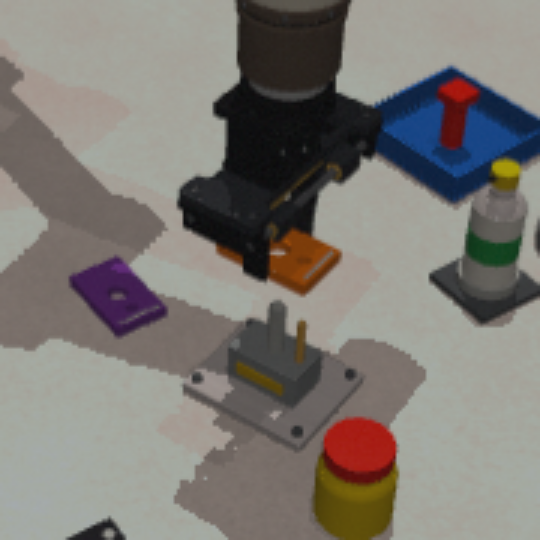

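View pics/h2.png

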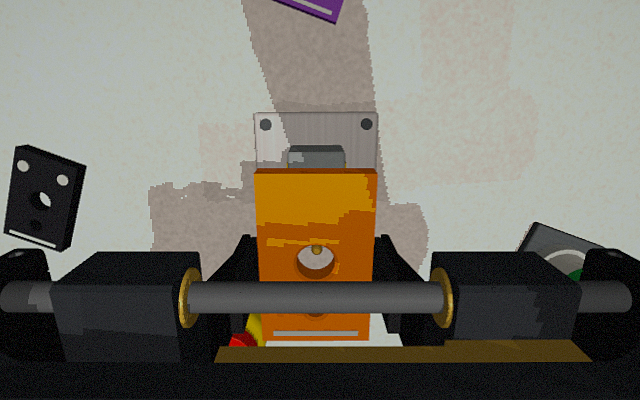

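```bash
cat >> h.py <<'E'
def held(p,th=.012,grip=.002,lo=(8,150,100),hi=(28,255,255),m=None):
    s=env.read_state(); z=s["position"][2]-grip+th
    if m is None: m=hsvmask(p,lo,hi)
    m[240:]=0; ys,xs=np.where(m[:,310:322]>0); r0=ys.min()
    row=np.where(m[r0+5,240:400]>0)[0]+240; row2=np.where(m[r0+40,240:400]>0)[0]+240
    q=plane(p,[(316,r0-.5),(row.min()-.5,r0+5),(row.max()+.5,r0+5),(row2.min()-.5,r0+40),(row2.max()+.5,r0+40)],z)[:,:2]-s["position"][:2]
    a=np.radians(SY); R=np.array([[np.cos(a),-np.sin(a)],[np.sin(a),np.cos(a)]]); print("held (tool frame mm):",(q@R*1000).round(1).tolist())
E
python3 - <<'E'
from h import *
p=shot("wrist"); held(p)
print(proj(p,[*S,.104]), proj(p,[*S,.05]))
E
```

```text
held (tool frame mm): [[-48.2, -0.0], [-45.8, -28.3], [-45.7, 27.3], [-29.1, -28.7], [-29.0, 27.7]]
[[317.00203848 217.99578914]] [[316.7113815  195.09820137]]
```

```bash
cat >> h.py <<'E'
def down(x,y,z,fl=6,rate=.04):
    r=env.move_straight([x,y,z],rate=rate,force_limit=fl); st("down %s"%r); return r
E
python3 - <<'E'
from h import *
env.move_straight([*S,.125],rate=.1); st()
r=down(*S,.104)
if not r: r=down(*S,.056)
if not r: r=down(*S,.049,5,.02)
E
```

```text
t 35.1 pos [ 0.6072 -0.0347  0.1251] F [ 0.7  0.3 -0.8] M [ 0.09 -0.22  0.04] open 55.6
down False t 35.8 pos [ 0.6071 -0.0345  0.104 ] F [ 0.9  0.9 -0.7] M [ 0.07 -0.15 -0.03] open 55.4
down False t 37.1 pos [ 0.6072 -0.0345  0.0563] F [-0.2  0.5 -1.5] M [ 0.06 -0.16 -0.03] open 55.7
down True t 37.4 pos [ 0.6075 -0.0345  0.0524] F [-0.4 -0.3  3.9] M [ 0.15  0.06 -0.03] open 55.5
```

Went straight in and seated at the expected height (0.052). Release and check.

```bash
cat >> h.py <<'E'
def release():
    env.gripper_to(.8); st("rel")
    x=env.read_state()["position"]
    env.move_straight([S[0],S[1],.16],rate=.15)
E
python3 - <<'E'
from h import *
release()
p=shot("scene")
cv2.imwrite("pics/i1.png",cv2.resize(p["image"][180:280,280:420],None,fx=5,fy=5))
# view plate B
view((.4305,-.377),35,.22,0)
p=shot("wrist","i2")
m=hsvmask(p,(8,150,110),(28,255,255))
b=platefind(p,(.4305,-.377),m);print(b[1:4]);st()
E
```

```text
rel t 38.0 pos [ 0.6066 -0.0345  0.0512] F [-0.2 -0.   0.1] M [ 0.06 -0.09 -0.  ] open 69.6
(array([ 0.43206859, -0.37687725]), np.float32(35.23659), [0.055795639753341675, 0.09025129675865173])
 t 40.4 pos [ 0.4311 -0.3764  0.2196] F [ 1.1 -0.5  0.4] M [ 0.12 -0.09 -0.02] open 69.6
```

View pics/i1.png

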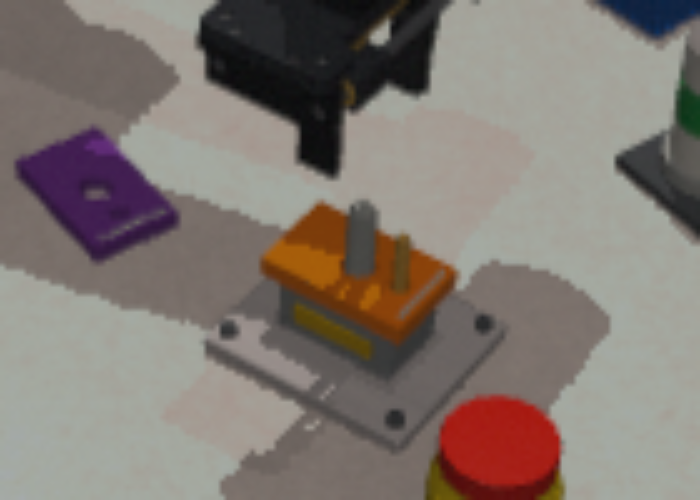

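View pics/i2.png

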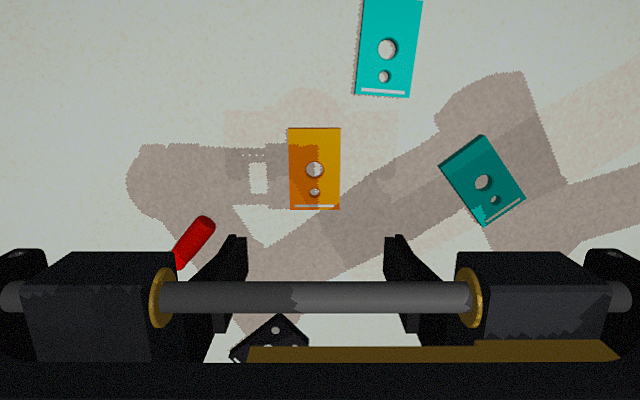

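```bash
python3 - <<'E'
from h import *
pick((.4321,-.3769),35.2)
env.move_straight([*S,.16],tool(SY),rate=.25); st("over")
p=shot("wrist","j1"); held(p)
env.move_straight([*S,.125],rate=.1)
r=down(*S,.104)
if not r: r=down(*S,.069)
if not r: r=down(*S,.061,5,.02)
E
```

```text
down t 42.4 pos [ 0.4327 -0.3773  0.0027] F [0.4 0.2 1.2] M [ 0.1  -0.13  0.02] open 73.7
grip t 42.9 pos [ 0.4323 -0.377   0.0024] F [-0.7  0.8  2.6] M [ 0.29 -0.03 -0.07] open 55.2
lift t 44.3 pos [ 0.4316 -0.3766  0.1591] F [-0.   0.8 -1. ] M [ 0.09 -0.15 -0.02] open 55.9
over t 46.0 pos [ 0.6065 -0.0352  0.1599] F [ 0.2 -0.6 -1.2] M [ 0.06 -0.17  0.02] open 55.6
held (tool frame mm): [[-60.3, 0.1], [-57.9, -16.4], [-57.9, 16.7], [-42.0, -28.3], [-41.9, 27.7]]
down False t 47.2 pos [ 0.6071 -0.0345  0.1039] F [ 0.2  0.7 -0.1] M [ 0.01 -0.12 -0.01] open 55.2
down False t 48.3 pos [ 0.6073 -0.0345  0.0693] F [-0.1 -0.2 -1.3] M [ 0.07 -0.09 -0.01] open 55.4
down True t 48.6 pos [ 0.6074 -0.0344  0.0644] F [-0.2  0.3  4.3] M [0.13 0.01 0.03] open 55.6
```

```bash
cat >> h.py <<'E'
def spray2():
    x,y=.6635,.2145
    env.gripper_to(0,20)
    env.goto([x,y,.20],tool(60))
    env.move_straight([x,y,.153],rate=.1)
    for z in list(np.arange(.150,.1384,-.001)):
        r=env.move_straight([x,y,z],rate=.02,force_limit=30)
        s=env.read_state()
        if s["force"][2]>14: break
    st("pressed")
    env.move_straight([x,y,.2],rate=.1); st()
E
python3 - <<'E'
from h import *
release()
p=shot("scene","k0")
cv2.imwrite("pics/k1.png",cv2.resize(p["image"][180:280,280:420],None,fx=5,fy=5))
env.goto([.607,.1,.25],tool(8)) 
p=shot("top","k2")
E
```

```text
rel t 49.2 pos [ 0.6065 -0.0345  0.0632] F [-0.2  0.7  0.2] M [ 0.09 -0.08  0.01] open 69.2
```

View pics/k1.png

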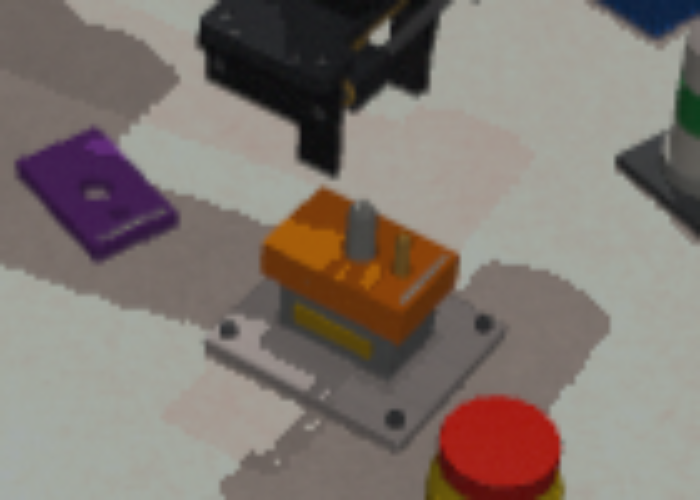

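View pics/k2.png

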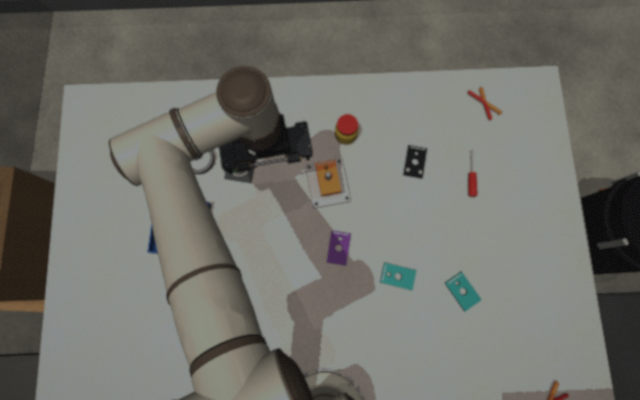

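View pics/k0.png

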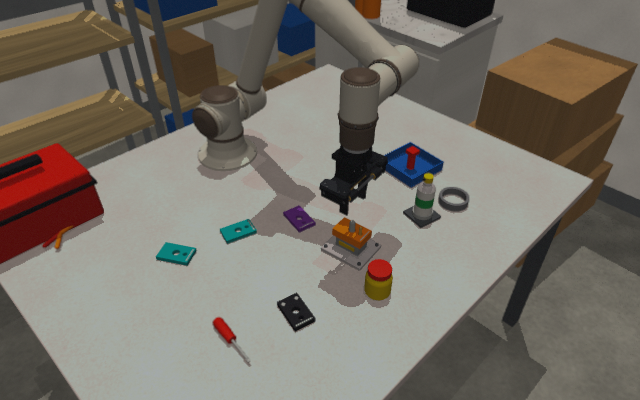

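```bash
python3 - <<'E'
from h import *
spray2()
env.gripper_to(1)
c=(.65,-.285)
env.goto([c[0]-.02,c[1],.25],tool(-5))
p=shot("wrist","l1")
E
```

```text
pressed t 56.5 pos [0.6639 0.2146 0.1433] F [-6.  -1.3 16.9] M [ 0.02  1.73 -0.02] open 0.5
 t 57.3 pos [0.6628 0.2143 0.1985] F [-0.7 -0.4 -0.6] M [ 0.08 -0.05 -0.05] open 0.6
```

View pics/l1.png

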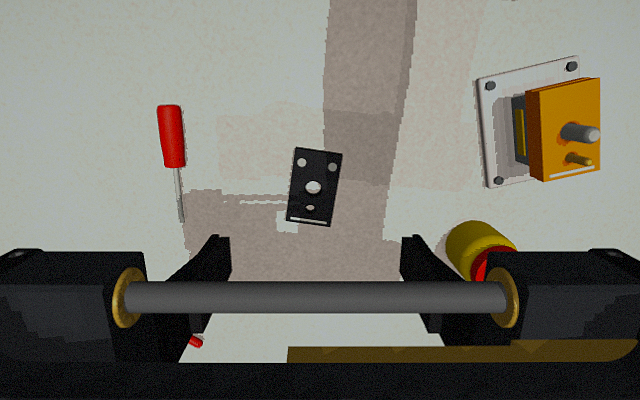

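```bash
cat >> h.py <<'E'
def darkmask(p):
    m=hsvmask(p,(0,0,0),(180,255,70)); m=cv2.morphologyEx(m,cv2.MORPH_OPEN,np.ones((3,3))); m[232:]=0; return m
E
python3 - <<'E'
from h import *
p=shot("wrist")
c=plane(p,[(314,188)],.014)[0];print(c)
b=platefind(p,c[:2],darkmask(p),.014);print(b[1:4])
yaw=b[2]; yaw=(yaw+90)%180-90
view(b[1],yaw,.22,0)
p=shot("wrist"); b=platefind(p,b[1],darkmask(p),.014);print(b[1:4]);st()
u,v=proj(p,[*b[1],.014])[0].astype(int)
im=p["image"].copy();cv2.drawContours(im,[b[4]],-1,(255,0,0),1)
cv2.imwrite("pics/l2.png",cv2.resize(im[v-60:v+70,u-70:u+70],None,fx=5,fy=5))
E
```

```text
[ 0.65948803 -0.28845056  0.014     ]
(array([ 0.65887409, -0.28965342]), np.float32(-13.521624), [0.05530168116092682, 0.09215851873159409])
(array([ 0.65968674, -0.28994408]), np.float32(-13.410851), [0.05535822734236717, 0.09030050039291382])
 t 61.1 pos [ 0.6591 -0.289   0.2193] F [-1.4  0.4  0.2] M [-0.01 -0.1   0.03] open 86.8
```

View pics/l2.png

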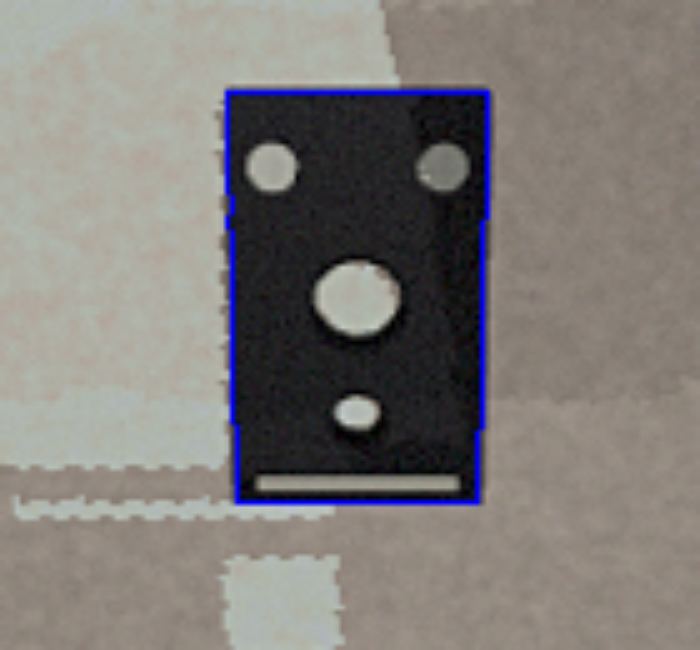

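```bash
python3 - <<'E'
from h import *
pick((.6597,-.2899),-13.4)
env.move_straight([*S,.16],tool(SY),rate=.2); st("over")
shot("wrist","m1")
E
```

```text
down t 63.2 pos [ 0.6603 -0.29    0.0026] F [0.6 0.1 0.2] M [ 0.05 -0.17 -0.02] open 73.9
grip t 63.7 pos [ 0.6599 -0.2899  0.0024] F [0.2 0.7 1.4] M [ 0.22 -0.13  0.06] open 55.0
lift t 65.1 pos [ 0.6592 -0.2897  0.1587] F [ 0.3 -0.2 -2.3] M [ 0.06 -0.13  0.04] open 55.5
over t 66.6 pos [ 0.6071 -0.0353  0.1599] F [-0.1 -1.1 -1.5] M [ 0.03 -0.13 -0.03] open 56.1
```

View pics/m1.png

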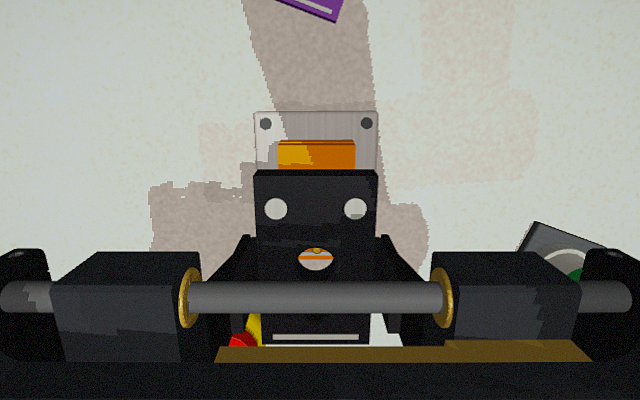

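Held straight, same picture as for the first plate (rear edge row 170, columns 254–378). Descend.

```bash
python3 - <<'E'
from h import *
env.move_straight([*S,.125],rate=.1)
r=down(*S,.104)
if not r: r=down(*S,.081)
if not r: r=down(*S,.073,5,.02)
E
```

```text
down False t 67.8 pos [ 0.6071 -0.0345  0.104 ] F [-0.2 -0.3 -1.6] M [ 0.09 -0.19 -0.  ] open 55.8
down False t 68.5 pos [ 0.6072 -0.0345  0.081 ] F [-0.4 -0.3 -1.1] M [ 0.07 -0.18 -0.03] open 55.6
down True t 68.9 pos [ 0.6075 -0.0344  0.0763] F [-0.9  0.4  3.6] M [ 0.21 -0.02  0.01] open 55.4
```

```bash
python3 - <<'E'
from h import *
release()
env.goto([.45,.0,.3],tool(8)); st()
p=shot("scene","n0")
cv2.imwrite("pics/n1.png",cv2.resize(p["image"][140:280,280:480],None,fx=4,fy=4))
p=shot("top","n2")
for n in["jar","driver","tape","dust_cap"]:
    for r in env.search_frame(p,n)[:2]: print(n,np.round(r["xyz"],3),round(r["score"],2))
E
```

```text
rel t 69.5 pos [ 0.6063 -0.0345  0.0748] F [0.5 0.2 0.1] M [ 0.04 -0.14 -0.04] open 69.8
 t 71.0 pos [4.501e-01 1.000e-04 2.988e-01] F [ 1.1 -0.3  0.1] M [ 0.07 -0.16  0.  ] open 69.4
jar [ 0.741 -0.09   0.086] 0.74
jar [ 0.587 -0.442  0.024] 0.73
driver [ 0.588 -0.441  0.023] 0.7
tape [0.698 0.334 0.03 ] 0.96
```

View pics/n1.png

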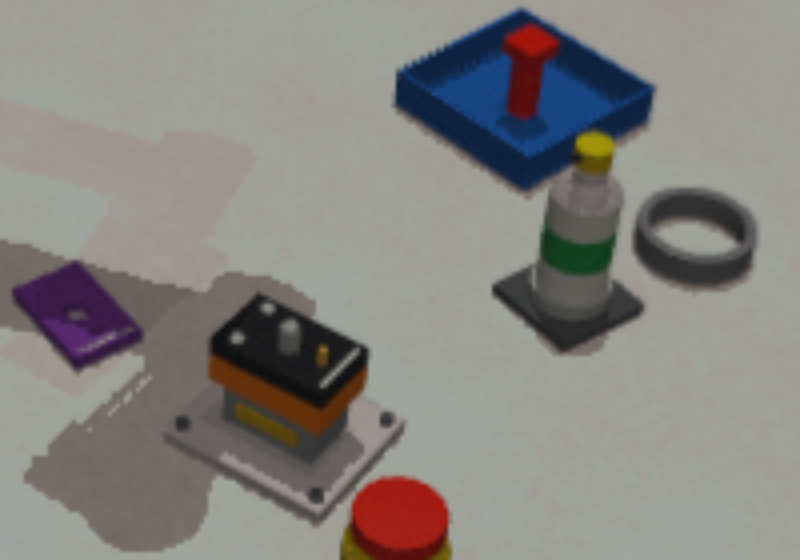

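View pics/n2.png

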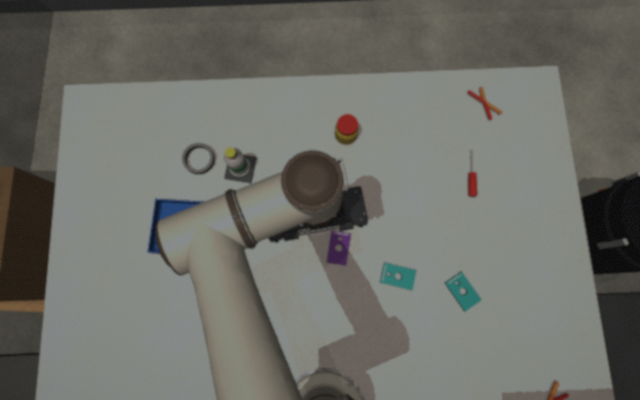

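All in place: the stack is flat with the cover on top, the cap is in the tray, and the nozzle is up.

```bash
python3 -c "
from workcell import env
env.dwell(.5);env.close_job();print(env.read_state()['clock'])"
```

```text
the job is handed in; nothing more can be done
the job is handed in; nothing more can be done
```

The seal pack is assembled and the job is handed in, at about 71.5 s of the 208 s allowed.

- **Dust cap:** it stands upright near the centre of the blue tray.
- **First spray:** my first two presses stopped about 1 mm short of full travel, so I pressed a third time before any plate went on. That one reached the hard stop (z = 0.1434, about 15 N), and the cap sprang back.
- **Plates:** there were only two orange plates in the pictures, and both are on shaft and pin. They stopped at the heights expected for fully home, 12 mm apart.
- **Second spray:** one press to the same hard stop (0.1433, about 17 N), released.
- **Cover:** it had been knocked a few centimetres aside, so I located it again before picking it up. It stopped another 12 mm up and sits flat on the plates.

In the last pictures the stack is flat, with the shaft and pin showing through the cover. The nozzle is up, and the look-alikes were not touched. The jar, screwdriver and tape are within 4 mm of their first readings, which is the detector's own accuracy.

Two checks were unreliable. My numeric check of how the second plate sat in the gripper picked up the plate already fitted, so I relied on the force and height readings there. In the last top view the arm hid the dust cap, so that check rests on the scene camera.

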